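# Hang the glaze-sample bar under the hanger link on the sprung display arm

## Task

Hang the hanger link by its eye on the sprung display arm, then hook the glaze-sample bar into the link's lower loop so that arm, link and bar hang freely as one chain. Each time let the piece down slowly, a few centimetres a second at most, until the arm has sunk and carries its whole weight before you let go, so that the arm never drops or springs up, and do not push or pull hard on the chain. Leave the other pottery where it stands.

Things in the scene. Friction and masses are not known exactly. Their poses are not given: they have to be found in the camera images.
- sprung_arm (a joint): How far the red carriage with the display arm has sunk down its upright post, m: 0 = top (unloaded), 0.125 = bottom stop; it only moves up and down. A spring of 50 N/m carries it: it sinks 20 mm per newton hung on it (about 22 mm for the link; the bar's weight is not known), with little damping: a piece let go too early makes it drop and bounce.
- seat_top (a point): Middle of the seat on top of the arm's flat steel bar (14 mm wide, 8 mm thick), 318 mm up unloaded; moves with the arm. x: level along the bar towards the post (22 mm thick, 460 mm tall, 138 mm in +x from here). The seat is 52 mm long in x, between the bar's upturned yellow end (8 mm thick, 12 mm above the seat, outer face 34 mm in -x from here) and a stop as high.
- link: First item: hanger link, 152 mm tall, 42 mm wide in y, about 0.11 kg; origin in the middle of its foot, z up, x through eye and loop. From below: 6 mm wire loop, green plaque (10 mm thick, 44 to 68 mm up), rectangular steel eye, wooden grip. It starts upright in a slotted wooden block 46 mm high, its foot 8 mm above the table: lift it straight up.
- link_eye (a point): On the link: middle of the underside of the eye's flat cross-bar (8 mm thick in x and z), which rests on the arm's seat; 106 mm above the link's origin. The eye's opening is 30 mm wide in y and reaches 38 mm down from here. Axes as the link.
- link_loop (a point): On the link: lowest point of the opening of its lower loop (V-shaped bottom), where the bar's hook is to rest; 6 mm above the link's origin. The opening is 30 mm wide in y and reaches 38 mm up from here to the plaque. Axes as the link.
- link_grip (a point): On the link: middle of its wooden grip, 12 mm (x) by 20 mm (y), 114 to 152 mm above the link's origin, this point 135 mm; pinch it from above across either width.
- bar: Second item: glaze-sample bar, a pale slat 16 (x) by 260 (y) by 24 mm (z) with three tiles 8 mm thick fixed under it (30 mm down) and a 6 mm wire hook on the middle of its top. Origin in the middle of the slat's underside, z up. Under 0.5 kg, balanced about the middle. It starts with the slat's ends in the notches (12 mm deep) of two posts, underside 70 mm above the table: lift it straight up.
- bar_hook (a point): On the bar: underside of the hook's arch, 57 mm above the bar's origin, to rest on the link's loop. The stem stands 14 mm in -x from here, the arch's top is 6 mm up, and the tip, 14 mm in +x, points down to 15 mm below here: the hook enters the loop moving along the bar's +x, and is then lowered. Axes as the bar.
- bar_grip_left (a point): On the bar: place to pinch the slat from above across its 16 mm thickness, 88 mm in +y from the bar's middle, 14 mm above its underside.
- bar_grip_right (a point): The same, 88 mm in -y from the bar's middle.
- clay_bottle: Bystander: unfired clay bottle, 86 mm wide, 150 mm tall; origin under its centre. Leave alone.
- clay_vase: Bystander: unfired clay bottle, 77 mm wide, 128 mm tall; origin under its centre. Leave alone.
- trim_bowl: Bystander: unfired clay bowl, 100 mm wide, 45 mm tall; origin under its centre. Leave alone.
- mug: Bystander: blue mug, 74 mm wide, 85 mm tall; origin under its centre. Leave alone.
- trimmer: Bystander: clay scraper with flat steel blade and wooden handle, lying along x, 190 mm long; origin on the table under its middle. Leave alone.
- glaze_jar: Bystander: brown glaze jar with white cap, 68 mm wide, 85 mm tall; origin under its centre. Leave alone.
Things that resemble listed ones, but are neither listed nor needed, are in the scene too. Leave any pink look-alike of the link alone.

How it is judged (in metres and radians):
On the way, in this order (a step that is already met when the one before it is completed fails the run):
1. the link hangs by its eye on the arm's seat, let go, and the arm carries it (x of link_eye in the frame of seat_top between -0.027 and 0.027 m and y of link_eye in the frame of seat_top between -0.015 and 0.015 m and z of link_eye in the frame of seat_top between -0.006 and 0.006 m and contact force between the fingers and link below 0.05 N and contact force between link and sprung_arm above 0.6 N and value of joint sprung_arm above 0.01 m), for 0.2 s.
2. the bar's hook hangs in the link's loop and its weight bears on the chain while the gripper still holds it (x of link_eye in the frame of seat_top between -0.027 and 0.027 m and y of link_eye in the frame of seat_top between -0.015 and 0.015 m and z of link_eye in the frame of seat_top between -0.006 and 0.006 m and z of bar_hook in the frame of link_loop between -0.006 and 0.008 m and horizontal distance between bar_hook and link_loop below 0.014 m and contact force between link and bar above 0.6 N and contact force between the fingers and bar above 1 N and value of joint sprung_arm above 0.024 m), for 0.1 s.
At the end, for the whole second after the job is handed in: The eye rests on the arm's seat (6 mm in height, 27 mm along, 15 mm across), the hook rests in the link's loop (8 mm in height, 14 mm sideways) and hangs there (over 0.7 N, arm sunk over 30 mm); link and bar within 0.2 rad of upright, slower than 40 mm/s, let go (x of link_eye in the frame of seat_top between -0.027 and 0.027 m and y of link_eye in the frame of seat_top between -0.015 and 0.015 m and z of link_eye in the frame of seat_top between -0.006 and 0.006 m and z of bar_hook in the frame of link_loop between -0.006 and 0.008 m and horizontal distance between bar_hook and link_loop below 0.014 m and contact force between the fingers and link below 0.05 N and contact force between the fingers and bar below 0.05 N and contact force between link and bar above 0.7 N and value of joint sprung_arm above 0.03 m and angle between each of bar, link's own z axis and vertical below 0.2 rad and linear speed of each of bar, link below 0.04 m/s); the robot touches nothing.
It fails at once if the sprung arm drops or springs up faster than 100 mm/s (velocity of joint sprung_arm above 0.1 m/s or velocity of joint sprung_arm below -0.1 m/s).
It fails at once if the bar presses or pulls on the link with more than 12 N (contact force between bar and link above 12 N).
It fails at once if the link presses on the arm with more than 15 N (contact force between link and sprung_arm above 15 N).
It fails at once if a bystander is moved by more than 30 mm (distance of any of clay_bottle, clay_vase, trim_bowl, mug, trimmer, glaze_jar from where it was at the start of the episode above 0.03 m).
It also fails if it takes over 72 s, if anything falls off the work surface, if the arm or the gripper's body presses on something with over 40 N, if the wrist force passes 120 N, or if a joint passes its speed limit or range.

## Robot

A 7-joint arm with a two-finger parallel gripper is mounted at the origin on the work surface. World frame = base frame: x ahead of the robot, y to its left, z up, the work surface at z = 0. Lengths are in mm, angles in rad, forces in N, time in s.
With the tool pointing down it reaches from about 425 to 875 mm from the base axis. Payload 8.4 kg.
Tool frame: the origin (TCP) lies at the very end of the fingers, on their centre line; the grasp point (between the pads) lies arm.pinch_z behind it (arm.pinch_z is the distance from the TCP to the grasp point, in mm); z points along the fingers, y is the line along which they close (so a half turn about z gives the same grasp; the last joint's range is limited). The gripper opens to 85 mm and grips with 20 to 120 N. Pads are 22 mm wide; open, the fingers measure 114 mm over their backs; the gripper's body (76 mm by 85 mm) begins 54 mm behind the grasp point. The pads swing forward as they close: fully open they stand 13 mm farther back than shut.
Start: joints at [1.216, 0.333, 0.04, 1.465, -0.013, 1.343, -0.059], TCP at [164.441, -628.827, 231.308] pointing down, gripper open.
Joint ranges: [-2.58, 2.58], [-0.38, 2.09], [-1.3, 1.39], [0.25, 2.4], [-1.5, 4.64], [0.08, 2.09], [-2.65, 2.65]. Speed limits (rad/s): [2.22, 2.22, 2.79, 2.79, 3.14, 3.14, 3.14].

## Interface

Orientations are given as a unit quaternion [x, y, z, w].
In Python, from bench import arm gives the robot as it stands. The module is installed in compiled form; this text tells all that it offers.
- The arm moves only by the shell command python3 -m jog 'ROWS'. ROWS is JSON, a list that holds one entry, the list of rows, each a list of 7 numbers: the opening, from 0 (shut) to 1 (fully open), then the shift along the tool's x, y, z in mm, then the turn, a rotation vector about the tool's x, y, z in rad. In form: [[[gripper, tx, ty, tz, wx, wy, wz], ...]]. A call has 1 to 10 rows; each row is the pose to reach, as a shift and turn from the pose commanded when the call began, along the tool's axes at that moment; what a row does not reach only later rows make up. A row lasts 1/12 s, in which the tool goes at most 41.7 mm and 7.16 degrees, less where a joint would pass 70% of its speed; a pose out of reach is approached as far as the arm can. A call with a gripper value outside its range is refused whole. The fingers move at their own pace and stop on an object; the grip force is fixed at half the most. Time passes only in rows, so rows that repeat a pose let the fingers close. It gives the time, the measured TCP pose, the force, the opening and the grip force at its end, in the units of the state.
- arm.get_state(): the state, without advancing time (a new reading comes with each control period).
- arm.capture(name): name is "scene" or "side" or "wrist"; returns the picture (420x560x3 uint8, red, green, blue); there is no depth.
- arm.calibration(name): a dict with "camera_matrix" (3x3 intrinsics, pixels), "world_from_camera" (4x4, takes a point from camera to world coordinates); the wrist camera has in their place "tool_from_camera" (4x4, takes a point from camera to tool coordinates, whose origin is the TCP and whose axes are the flange's). Camera axes: x right, y down, z forward; pixel columns grow to the right and rows downward; lengths in mm; the calibration is good to about 2 mm. The wrist camera is an equidistant fisheye: a pixel r from the principal point sees the ray r / f radians off the axis. A picture is of the moment at which its call begins: read the wrist's pose just before it. calibration takes no time and is no camera call.
- arm.hand_in(): hands the job in; it is judged then, once.
The state is a dict: "t": time; "joints": joint angles; "joint_vel": joint speeds; "effort": joint torques, N m; "ee_pos": TCP position; "tool_rot": TCP orientation; "wrist_force": force on the tool from outside, world axes, zero at the start; "moment": the same for the moment, N m; "width": finger opening in mm; "finger_force": force on a finger pad.
Only numpy, scipy, OpenCV 4.12 (cv2) and the standard library are available. Lean on these libraries where they do the work, as an engineer would, in place of code of your own. Each camera call takes 0.05 s, during which the arm holds its last target. There are 200 camera calls.

## Working session

There is one attempt and no reset: what is moved stays moved. The work goes in short steps, Python scripts to look and compute and a shell command to move; the robot and the scene stay as the last step left them, time stands still between calls to the robot, and variables do not carry over. Pictures are saved under pics/ and viewed, at most 11 in all, crops included, and the job is handed in when it is done.

```bash
mkdir -p pics
python3 - <<'E'
from bench import arm
import cv2, numpy as np
np.set_printoptions(precision=4,suppress=True)
s=arm.get_state();print({k:s[k] for k in('t','ee_pos','tool_rot','width','wrist_force')},arm.pinch_z)
for n in("scene","side","wrist"):
    im=arm.capture(n);cv2.imwrite(f"pics/{n}0.png",im[...,::-1]);c=arm.calibration(n)
    for k in c:print(n,k,np.array(c[k]) if not isinstance(c[k],str) else c[k])
E
```

```text
{'t': 0.0, 'ee_pos': array([ 164.2992, -628.4104,  230.4077]), 'tool_rot': array([ 0.9918,  0.1275, -0.0002, -0.0008]), 'width': 85.42588871124292, 'wrist_force': array([-0.3337,  0.2161, -0.7623])} 18.700000000000003
scene camera_matrix [[489.6782   0.     275.9976]
 [  0.     489.6782 204.8468]
 [  0.       0.       1.    ]]
scene world_from_camera [[   0.8681    0.3582   -0.3437  947.923 ]
 [   0.4963   -0.607     0.6207 -754.2148]
 [   0.0137   -0.7093   -0.7047 1038.3012]
 [   0.        0.        0.        1.    ]]
side camera_matrix [[382.6717   0.     271.2666]
 [  0.     382.6717 204.6105]
 [  0.       0.       1.    ]]
side world_from_camera [[ -0.8355  -0.4162   0.3587 151.8748]
 [ -0.5493   0.6188  -0.5616 609.3838]
 [  0.0117  -0.6663  -0.7456 989.1703]
 [  0.       0.       0.       1.    ]]
wrist camera_matrix [[325.1923   0.     282.6901]
 [  0.     325.1923 212.9021]
 [  0.       0.       1.    ]]
wrist tool_from_camera [[  -0.0007   -0.9596   -0.2813   71.7599]
 [   1.       -0.0005   -0.0007    0.9056]
 [   0.0005   -0.2813    0.9596 -143.3469]
 [   0.        0.        0.        1.    ]]
```

View pics/scene0.png

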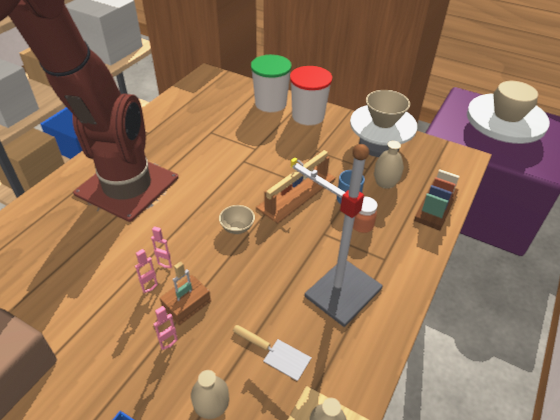

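View pics/side0.png

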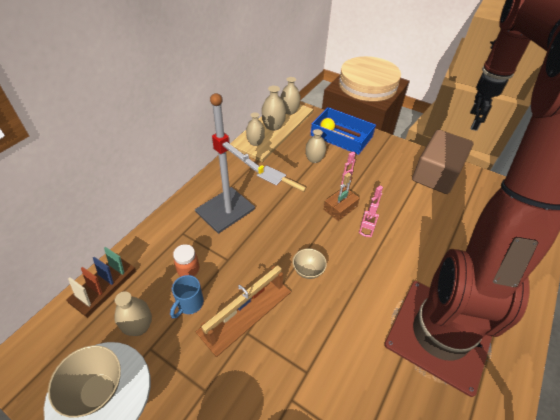

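The scene picture shows the link in its block near (183,285) with pink look-alikes around it. It also shows the bar at (297,180), and the sprung arm running from the yellow end (295,163) to the carriage (351,203). In the side picture the link is at (345,195), the bar at (243,300) and the yellow end at (262,170). I'll enlarge these.

Run:
```python
import cv2, numpy as np
# (name,x0,y0,scale) crop 400x300 tiles -> 
def tile(n,x0,y0,w,h,k):
    im=cv2.imread(f"pics/{n}0.png")[y0:y0+h,x0:x0+w]
    im=cv2.resize(im,None,fx=k,fy=k,interpolation=cv2.INTER_CUBIC)
    for i in range(0,w,10): cv2.line(im,(i*k,0),(i*k,8 if i%50 else 16),(255,255,255),1)
    for i in range(0,h,10): cv2.line(im,(0,i*k),(8,i*k),(255,255,255),1)
    return im
a=np.hstack([tile("scene",130,220,100,75,4)[:300],tile("scene",250,145,100,75,4)])
b=np.hstack([tile("side",310,145,100,75,4),tile("side",195,260,100,75,4)])
cv2.imwrite("pics/c1.png",np.vstack([a,b]))
```

```text
(no output)
```

View pics/c1.png

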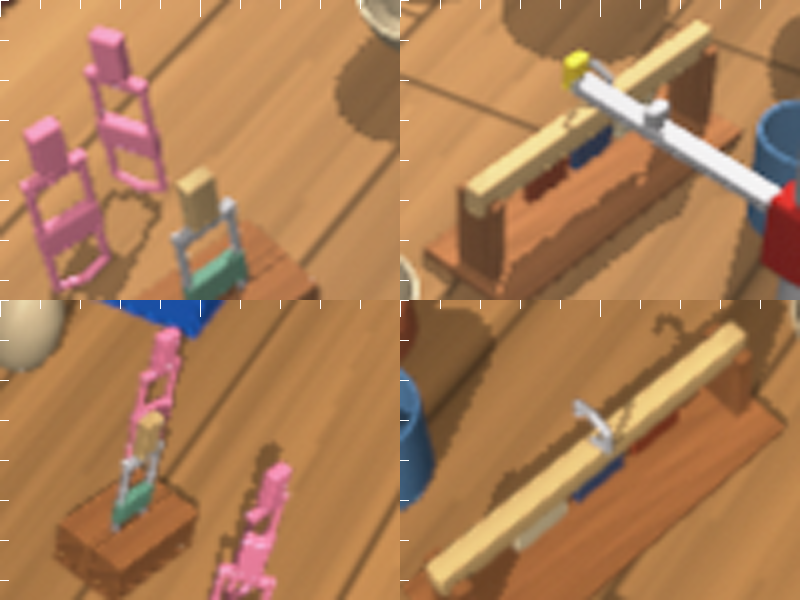

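The crop gives these full-image positions:
- **Link grip top:** scene (179.3,264.3), side (347.8,174).
- **Eye shoulders:** scene (175,280) and (187.3,271.3).
- **Slat end tops:** scene (267.5,192) and (325.5,152), side (204.5,327) and (279.5,267.5).
- **Hook:** in the side view the stem is at (246.7,297) and the tip at (239.5,286).
- **Seat stop:** scene (313.8,173).

```bash
cat > h.py <<'E'
from bench import arm
import cv2, numpy as np
from scipy.spatial.transform import Rotation as R
np.set_printoptions(precision=1,suppress=True)
def ray(n,p,pose=None):
    c=arm.calibration(n);K=np.array(c["camera_matrix"]);d=np.array([(p[0]-K[0,2])/K[0,0],(p[1]-K[1,2])/K[1,1],1.])
    if n=="wrist":
        r=np.hypot(d[0],d[1]);d=np.r_[d[:2]/max(r,1e-9)*np.sin(r),np.cos(r)]
        T=np.eye(4);T[:3,:3]=R.from_quat(pose[1]).as_matrix();T[:3,3]=pose[0];T=T@np.array(c["tool_from_camera"])
    else:T=np.array(c["world_from_camera"])
    d=T[:3,:3]@d;return T[:3,3],d/np.linalg.norm(d)
def atz(n,p,z,pose=None):
    o,d=ray(n,p,pose);return o+d*(z-o[2])/d[2]
def tri(*rays):
    A=sum(np.eye(3)-np.outer(d,d) for o,d in rays);b=sum((np.eye(3)-np.outer(d,d))@o for o,d in rays)
    x=np.linalg.solve(A,b);return x,[np.linalg.norm((np.eye(3)-np.outer(d,d))@(x-o)) for o,d in rays]
def proj(n,X,pose=None):
    c=arm.calibration(n);K=np.array(c["camera_matrix"])
    if n=="wrist":
        T=np.eye(4);T[:3,:3]=R.from_quat(pose[1]).as_matrix();T[:3,3]=pose[0];T=T@np.array(c["tool_from_camera"])
    else:T=np.array(c["world_from_camera"])
    q=np.linalg.inv(T)@np.r_[X,1];q=q[:3]
    if n=="wrist":
        r=np.hypot(q[0],q[1]);u=q[:2]/max(r,1e-9)*np.arctan2(r,q[2])
    else:u=q[:2]/q[2]
    return u*K[0,0]+K[:2,2]
def blob(im,lo,hi,box):
    h=cv2.cvtColor(im,cv2.COLOR_BGR2HSV);x0,y0,x1,y1=box;m=cv2.inRange(h[y0:y1,x0:x1],lo,hi)
    n,l,s,c=cv2.connectedComponentsWithStats(m);i=1+np.argmax(s[1:,4]);return c[i]+[x0,y0],s[i]
def move_to(p,yaw,s=None):
    "shift in tool axes, and turn about tool z, from present commanded(=measured) pose to p with tool y axis at yaw"
    s=s or arm.get_state();q=R.from_quat(s["tool_rot"]);return q.inv().apply(np.array(p)-s["ee_pos"])
E
python3 - <<'E'
from h import *
S=lambda p:ray("scene",p);D=lambda p:ray("side",p)
print("grip",tri(S((179.3,264.3)),D((347.8,174))),atz("scene",(179.3,264.3),160),atz("side",(347.8,174),160))
print("sh",atz("scene",(175,280),118),atz("scene",(187.3,271.3),118))
print("barA",tri(S((267.5,192)),D((279.5,267.5))),"\nbarB",tri(S((325.5,152)),D((204.5,327))))
print("hook",atz("side",(246.7,297),98),atz("side",(239.5,286),130))
a=cv2.imread("pics/scene0.png");b=cv2.imread("pics/side0.png")
Y=((22,170,150),(34,255,255));Rd=((0,200,100),(6,255,255))
for nm,c,ba,bb in(("yel",Y,(280,150,310,175),(240,155,280,185)),("red",((0,180,80),(8,255,255)),(330,180,370,220),(205,125,235,160))):
    p,s1=blob(a,*c,ba);q,s2=blob(b,*c,bb);print(nm,p,s1,q,s2,tri(S(p),D(q)))
print("yel z326",atz("scene",(294,161),326),"stop",atz("scene",(313.8,171),330))
s=arm.get_state();print(R.from_quat(s["tool_rot"]).as_matrix())
E
```

```text
grip (array([ 423.7, -257.2,  158.8]), [np.float64(1.5320532634454123), np.float64(1.532053263445277)]) [ 426.  -257.3  160. ] [ 422.2 -257.   160. ]
sh [ 420.7 -275.   118. ] [ 429.9 -240.6  118. ]
barA (array([438.8, 113.4,  89.8]), [np.float64(0.45424691737512923), np.float64(0.4542469173753055)]) 
barB (array([500.9, 359.3,  89.6]), [np.float64(1.4451472209166225), np.float64(1.4451472209164784)])
hook [458.2 239.1  98. ] [480.3 237.6 130. ]
yel [292.7 162.4] [11 10  6  7 22] [260.7 168.6] [19 10  5  8 29] (array([563.2,  17.3, 320.4]), [np.float64(0.8695303398144624), np.float64(0.8695303398145687)])
red [351.1 204.4] [ 11  11  23  26 365] [219.4 143.1] [  8   9  15  19 174] (array([728.3, -21.1, 302. ]), [np.float64(2.062452002744621), np.float64(2.0624520027446946)])
yel z326 [565.7  16.5 326. ] stop [621.8   4.2 330. ]
[[ 1.   0.3 -0. ]
 [ 0.3 -1.   0. ]
 [-0.  -0.  -1. ]]
```

Run:
```python
from h import *
for p in((156.8,230),(140.5,252.5),(165,312)):print("pink",atz("scene",p,152))
for p in((236,213),(210,378),(350,180),(366,205),(390,148)):print("by",atz("scene",p,80))
print(move_to([395,-250,290],0))
```

```text
pink [ 309.1 -196.3  152. ]
pink [ 322.1 -270.6  152. ]
pink [ 473.4 -368.8  152. ]
by [402.3   7.   80. ]
by [ 613.6 -414.8   80. ]
by [616.3 290.1  80. ]
by [696.9 216.7  80. ]
by [664.4 494.3  80. ]
[ 318.9 -307.9  -59. ]
```

```bash
python3 -m jog '[[[0.6,30,-29,-40,0,0,0.06],[0.6,62,-60,-59,0,0,0.12],[0.6,94,-90,-59,0,0,0.18],[0.6,122,-118,-59,0,0,0.24],[0.6,150,-145,-59,0,0,0.3],[0.6,178,-172,-59,0,0,0.36],[0.6,206,-199,-59,0,0,0.42],[0.6,234,-226,-59,0,0,0.46],[0.6,262,-253,-59,0,0,0.5],[0.6,290,-280,-59,0,0,0.51]]]'
python3 - <<'E'
from h import *
s=arm.get_state();print(move_to([395,-250,290],0),s["ee_pos"],R.from_quat(s["tool_rot"]).as_matrix())
E
```

```text
t: 0.98
ee_pos: [372.8, -285.7, 290.3]
tool_rot: [0.992, -0.128, 0.0, 0.0]
wrist_force: [0.9, 0.1, 0.2]
width: 51.2
finger_force: 0.0
[ 12.4 -40.1   0.3] [ 372.8 -285.7  290.3] [[ 1.  -0.3 -0. ]
 [-0.3 -1.  -0. ]
 [ 0.   0.  -1. ]]
```

```bash
python3 -m jog '[[[0.6,4,-14,0,0,0,0],[0.6,8,-27,0,0,0,0],[0.6,12,-40,0,0,0,0],[0.6,12,-40,0,0,0,0],[0.6,12,-40,0,0,0,0]]]'
python3 - <<'E'
from h import *
s=arm.get_state();im=arm.capture("wrist")[...,::-1];cv2.imwrite("pics/w1.png",im)
pose=(s["ee_pos"],s["tool_rot"]);print(pose,proj("wrist",[424,-257,160],pose))
np.save("w1.npy",np.r_[pose[0],pose[1]])
cv2.imwrite("pics/w1b.png",cv2.resize(im,None,fx=1.4,fy=1.4,interpolation=cv2.INTER_CUBIC))
E
```

```text
t: 1.4
ee_pos: [393.9, -251.8, 290.2]
tool_rot: [0.992, -0.126, -0.0, 0.0]
wrist_force: [-0.8, -0.6, -0.3]
width: 51.2
finger_force: 0.0
(array([ 393.9, -251.8,  290.2]), array([ 1. , -0.1, -0. ,  0. ])) [279.2 169.3]
```

View pics/w1b.png

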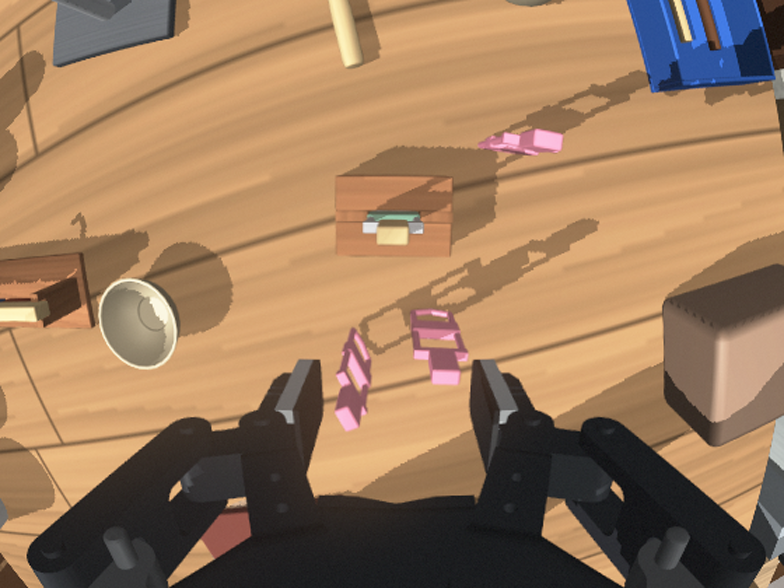

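The grip top is at (393,238) in the enlarged wrist view, which matches my prediction. The eye shoulders at (363,228) and (423,228) lie level, so the yaw matches.

Run:
```python
from h import *
w=np.load("w1.npy");pose=(w[:3],w[3:])
g=atz("wrist",(280.7,169.5),160,pose);a=atz("wrist",(363/1.4,228/1.4),122,pose);b=atz("wrist",(423/1.4,228/1.4),122,pose)
print(g,a,b,np.degrees(np.arctan2(*(a-b)[:2])),np.degrees(R.from_quat(w[3:]).as_euler('xyz')))
print(move_to([g[0],g[1],8+121],0))
```

```text
[ 423.5 -258.2  160. ] [ 429.5 -238.2  122. ] [ 419.1 -278.2  122. ] 14.565654582317077 [180.    0.  -14.5]
[ 30.5  -2.  161.2]
```

```bash
python3 -m jog '[[[0.6,15,-1,20,0,0,0],[0.6,30.5,-2,50,0,0,0],[0.6,30.5,-2,80,0,0,0],[0.6,30.5,-2,110,0,0,0],[0.6,30.5,-2,140,0,0,0],[0.6,30.5,-2,155,0,0,0],[0.6,30.5,-2,161,0,0,0],[0.6,30.5,-2,161,0,0,0],[0,30.5,-2,161,0,0,0],[0,30.5,-2,161,0,0,0]]]';python3 -m jog '[[[0,0,0,0,0,0,0],[0,0,0,0,0,0,0],[0,0,0,0,0,0,0],[0,0,0,0,0,0,0],[0,0,0,0,0,0,0]]]'
```

```text
t: 2.28
ee_pos: [424.6, -258.5, 130.8]
tool_rot: [0.992, -0.127, 0.001, 0.0]
wrist_force: [0.4, 0.6, -0.2]
width: 28.1
finger_force: 0.0
t: 2.7
ee_pos: [424.8, -258.7, 130.7]
tool_rot: [0.992, -0.127, 0.001, 0.001]
wrist_force: [0.1, -1.8, 6.5]
width: 19.3
finger_force: 59.4
```

```bash
python3 -m jog '[[[0,0,0,-15,0,0,0],[0,0,0,-40,0,0,0],[0,0,0,-70,0,0,0],[0,0,0,-105,0,0,0],[0,0,0,-140,0,0,0],[0,0,-10,-170,0,0,0],[0,2,-30,-195,0,0,0],[0,4,-60,-215,0,0,0],[0,6,-90,-224,0,0,0],[0,8,-120,-225,0,0,0]]]';python3 -m jog '[[[0,2,-30,0,0,0,0],[0,4,-60,0,0,0,0],[0,6,-90,0,0,0,0],[0,8,-120,0,0,0,0],[0,10,-150,0,0,0,0],[0,12,-170,0,0,0,0],[0,12,-180,0,0,0,0],[0,12,-180,0,0,0,0],[0,12,-180,0,0,0,0],[0,12,-180,0,0,0,0]]]'
python3 - <<'E'
from h import *
s=arm.get_state();im=arm.capture("wrist")[...,::-1]
pose=(s["ee_pos"],s["tool_rot"]);print(pose[0],proj("wrist",[592.4,10.5,318],pose))
np.save("w2.npy",np.r_[pose[0],pose[1]])
cv2.imwrite("pics/w2.png",im);cv2.imwrite("pics/w2b.png",cv2.resize(im,None,fx=1.4,fy=1.4,interpolation=cv2.INTER_CUBIC))
E
```

```text
t: 3.53
ee_pos: [462.7, -142.3, 356.9]
tool_rot: [0.992, -0.127, 0.002, 0.0]
wrist_force: [0.7, 0.8, -1.4]
width: 18.8
finger_force: 59.0
t: 4.37
ee_pos: [518.5, 25.8, 354.2]
tool_rot: [0.992, -0.128, -0.0, 0.0]
wrist_force: [-0.3, -0.1, 0.1]
width: 18.9
finger_force: 58.9
[518.5  25.8 354.2] [274.5 114.4]
```

View pics/w2b.png

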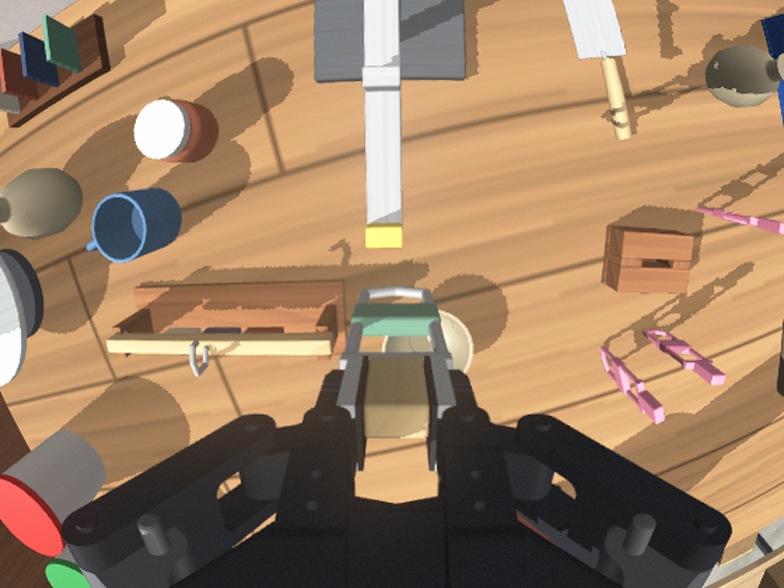

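The yellow end's top centre is at (384,236) and the stop's at (381.5,77), with edges 363–403. The link is held straight, centred near column 397.

Run:
```python
from h import *
w=np.load("w2.npy");pose=(w[:3],w[3:]);f=lambda x,y,z:atz("wrist",(x/1.4,y/1.4),z,pose)
y=f(384,236.5,330);s0=f(381.5,75,330)
print(y,s0,np.degrees(np.arctan2((s0-y)[1],(s0-y)[0])),np.linalg.norm(s0-y))
d=np.array([np.cos(np.radians(-13.8)),np.sin(np.radians(-13.8)),0])
seat=(y+30*d);print(seat,"tool rel",move_to([seat[0],seat[1],0],0))
for p in((365,225),(403,225),(365,248),(403,248)):print(f(*p,330))
print("grip edges",f(365,360,383),f(430,360,383))
```

```text
[564.8  17.7 330. ] [623.2   3.1 330. ] -13.974038980390963 60.13709664232855
[593.9  10.5 330. ] tool rel [ 76.8  -4.6 354.3]
[570.8  23.3 330. ]
[567.2   9.8 330. ]
[562.4  25.6 330. ]
[558.8  11.9 330. ]
grip edges [540.7  28.3 383. ] [536.1  11.  383. ]
```

```bash
python3 -m jog '[[[0,2,-4.6,0,0,0,0],[0,10,-4.6,0,0,0,0],[0,20,-4.6,0,0,0,0],[0,30,-4.6,0,0,0,0],[0,40,-4.6,0,0,0,0],[0,50,-4.6,0,0,0,0],[0,60,-4.6,0,0,0,0],[0,70,-4.6,0,0,0,0],[0,77,-4.6,0,0,0,0],[0,77,-4.6,0,0,0,0]]]'
python3 -m jog '[[[0,0,0,2,0,0,0],[0,0,0,4,0,0,0],[0,0,0,6,0,0,0],[0,0,0,8,0,0,0],[0,0,0,10,0,0,0],[0,0,0,12,0,0,0],[0,0,0,14,0,0,0],[0,0,0,14,0,0,0],[0,0,0,14,0,0,0]]]'
python3 - <<'E'
from h import *
a=arm.capture("side")[...,::-1][110:230,170:330];b=arm.capture("scene")[...,::-1][110:230,250:410]
k=lambda i:cv2.resize(i,(400,300),interpolation=cv2.INTER_CUBIC)
cv2.imwrite("pics/p1.png",np.hstack([k(a),k(b)]))
E
```

```text
t: 5.25
ee_pos: [595.7, 12.0, 353.6]
tool_rot: [0.992, -0.127, -0.0, -0.0]
wrist_force: [0.3, -0.3, -0.9]
width: 18.8
finger_force: 59.0
t: 6.0
ee_pos: [594.4, 12.6, 340.2]
tool_rot: [0.992, -0.127, -0.0, 0.0]
wrist_force: [-1.3, 0.8, -2.2]
width: 19.1
finger_force: 59.0
```

View pics/p1.png

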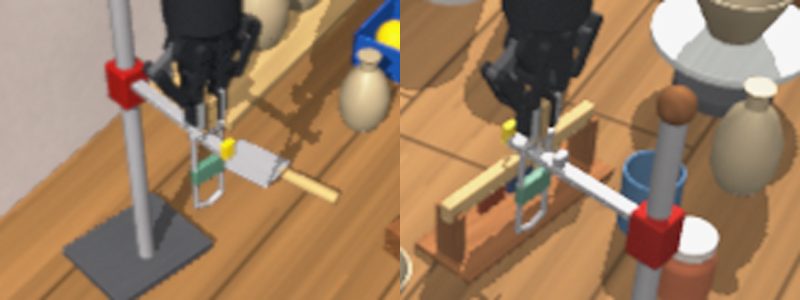

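The link is threaded on the arm: in both crops the eye is around the bar, between the yellow end and the stop. Wrist force noise is about 1 N, so I'll lower by geometry and check the carriage by camera.

```bash
python3 -m jog '[[[0,0,0,1.7,0,0,0],[0,0,0,3.4,0,0,0],[0,0,0,5.1,0,0,0],[0,0,0,6.8,0,0,0],[0,0,0,8.5,0,0,0],[0,0,0,10.2,0,0,0],[0,0,0,11.9,0,0,0],[0,0,0,13.6,0,0,0],[0,0,0,15.3,0,0,0],[0,0,0,17,0,0,0]]]'
python3 -m jog '[[[0,0,0,1.7,0,0,0],[0,0,0,3.4,0,0,0],[0,0,0,5.1,0,0,0],[0,0,0,6.8,0,0,0],[0,0,0,8.5,0,0,0],[0,0,0,10,0,0,0],[0,0,0,10.5,0,0,0],[0,0,0,10.5,0,0,0],[0,0,0,10.5,0,0,0]]]'
cat > sink.py <<'E'
from h import *
c=((0,180,80),(8,255,255))
a0=cv2.imread("pics/scene0.png");b0=cv2.imread("pics/side0.png")
a=arm.capture("scene")[...,::-1].copy();b=arm.capture("side")[...,::-1].copy()
cv2.imwrite("pics/la.png",a);cv2.imwrite("pics/lb.png",b)
for n,i0,i,bx in(("scene",a0,a,(325,180,375,300)),("side",b0,b,(200,120,240,210))):
    p0,_=blob(i0,*c,bx);p,s=blob(i,*c,bx)
    q0=proj(n,[728,-21,302]);q1=proj(n,[728,-21,202]);d=(q1-q0)/100
    print(n,p-p0,"sink",np.dot(p-p0,d)/np.dot(d,d),s[4])
E
python3 sink.py
```

```text
t: 6.93
ee_pos: [594.5, 12.7, 323.2]
tool_rot: [0.992, -0.127, 0.0, -0.0]
wrist_force: [-0.7, -1.0, -0.2]
width: 19.2
finger_force: 59.0
t: 7.68
ee_pos: [594.5, 12.7, 312.9]
tool_rot: [0.992, -0.127, 0.0, -0.0]
wrist_force: [-0.4, -0.2, 0.1]
width: 18.6
finger_force: 59.0
scene [-1.3  7.5] sink 24.12630682395602 348
side [0.5 6.3] sink 24.078529333327037 159
```

```bash
python3 -m jog '[[[0,0,0,-1,0,0,0],[0,0,0,-1,0,0,0],[0.4,0,0,-1,0,0,0],[0.4,0,0,-1,0,0,0],[0.4,0,0,-1,0,0,0],[0.4,0,0,-1,0,0,0],[0.4,0,0,-1,0,0,0],[0.4,0,0,-1,0,0,0]]]'; python3 sink.py
```

```text
t: 8.45
ee_pos: [594.5, 12.7, 313.8]
tool_rot: [0.992, -0.127, -0.0, -0.0]
wrist_force: [0.3, -0.9, 0.3]
width: 34.0
finger_force: 0.0
scene [-1.2  7. ] sink 22.583872408312594 348
side [0.2 6.2] sink 23.469875013834873 157
```

```bash
python3 -m jog '[[[0.4,0,0,-4,0,0,0],[0.4,0,0,-14,0,0,0],[0.4,0,0,-30,0,0,0],[0.4,0,0,-55,0,0,0],[0.4,0,0,-85,0,0,0],[0.4,0,0,-110,0,0,0],[0.4,-20,-15,-120,0,0,0],[0.4,-45,-35,-120,0,0,0],[0.4,-70,-60,-120,0,0,0],[0.4,-95,-85,-120,0,0,0]]]'
python3 -m jog '[[[0.4,-15,-15,10,0,0,-0.12],[0.4,-30,-30,25,0,0,-0.24],[0.4,-45,-45,45,0,0,-0.36],[0.4,-60,-60,65,0,0,-0.48],[0.4,-75,-75,85,0,0,-0.6],[0.4,-81,-88,105,0,0,-0.72],[0.4,-81,-100,125,0,0,-0.84],[0.4,-81,-100,140,0,0,-0.96],[0.4,-81,-100,154,0,0,-1.08],[0.4,-81,-100,154,0,0,-1.2]]]'
python3 -m jog '[[[0.4,0,0,0,0,0,-0.12],[0.4,0,0,0,0,0,-0.24],[0.4,0,0,0,0,0,-0.37],[0.4,0,0,0,0,0,-0.37],[0.4,0,0,0,0,0,-0.37]]]'
python3 - <<'E'
from h import *
s=arm.get_state();im=arm.capture("wrist")[...,::-1]
pose=(s["ee_pos"],s["tool_rot"]);print(pose[0],R.from_quat(pose[1]).as_euler('xyz',degrees=True),s["joints"])
np.save("w3.npy",np.r_[pose[0],pose[1]])
cv2.imwrite("pics/w3.png",im);cv2.imwrite("pics/w3b.png",cv2.resize(im,None,fx=1.4,fy=1.4,interpolation=cv2.INTER_CUBIC))
E
python3 sink.py
```

```text
t: 9.38
ee_pos: [523.1, 119.8, 435.1]
tool_rot: [0.992, -0.127, 0.001, -0.0]
wrist_force: [-0.5, -0.5, -0.9]
width: 34.1
finger_force: 0.0
t: 10.22
ee_pos: [469.8, 235.8, 278.1]
tool_rot: [0.889, 0.458, -0.001, -0.0]
wrist_force: [-0.8, -0.8, -0.4]
width: 34.0
finger_force: 0.0
t: 10.63
ee_pos: [470.9, 236.1, 280.6]
tool_rot: [0.792, 0.61, 0.0, 0.0]
wrist_force: [-0.6, 0.5, 0.7]
width: 33.8
finger_force: 0.0
[470.9 236.1 280.6] [180.   -0.   75.2] [ 0.3  0.1 -0.9  1.7  0.1  1.4 -0.9]
scene [-1.2  7. ] sink 22.53898820258088 351Traceback (most recent call last):
  File "sink.py", line 7, in <module>
    p0,_=blob(i0,*c,bx);p,s=blob(i,*c,bx)
                            ~~~~^^^^^^^^^
  File "h.py", line 29, in blob
    n,l,s,c=cv2.connectedComponentsWithStats(m);i=1+np.argmax(s[1:,4]);return c[i]+[x0,y0],s[i]
                                                    ~~~~~~~~~^^^^^^^^^
    return _wrapfunc(a, 'argmax', axis=axis, out=out, **kwds)
    return bound(*args, **kwds)
ValueError: attempt to get argmax of an empty sequence
```

View pics/w3b.png

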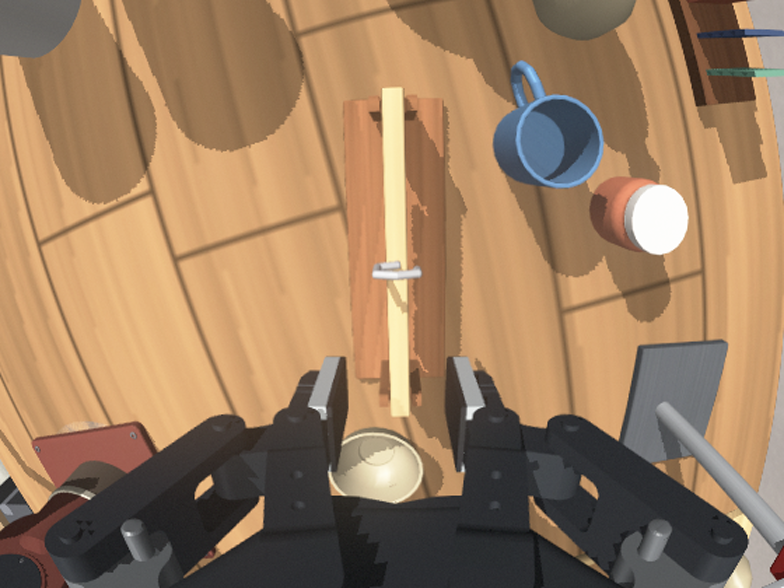

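The view is down onto the bar. The slat ends are at (393,89) and (399.5,414). The hook's arch runs from the stem (375,271) to the tip (420,271), and the tip points right, which is bar +x.

```bash
sed -i 's/(200,120,240,210)/(200,120,250,230)/' sink.py
python3 - <<'E'
from h import *
w=np.load("w3.npy");pose=(w[:3],w[3:]);f=lambda x,y,z:atz("wrist",(x/1.4,y/1.4),z,pose)
a=f(393.5,89,94);b=f(399.5,414.5,94);print(a,b,np.linalg.norm(a-b))
d=(a-b)/np.linalg.norm(a-b);m=(a+b)/2;print("mid",m,"ydir deg",np.degrees(np.arctan2(d[1],d[0])))
h0=f(376,272,130);h1=f(420,271,130);print("arch",h0,h1,(h0+h1)/2)
g=m+88*d;print("grip",g,move_to([g[0],g[1],84-18.7],0))
E
```

```text
[503.  361.2  94. ] [441.9 112.5  94. ] 256.1224061502829
mid [472.5 236.9  94. ] ydir deg 76.20537470355225
arch [459.6 242.1 130. ] [487.9 235.3 130. ] [473.7 238.7 130. ]
grip [493.5 322.3  94. ] [ 89.2  -0.1 214.9]
```

```bash
python3 -m jog '[[[0.4,30,0,20,0,0,-0.017],[0.4,60,0,40,0,0,-0.017],[0.4,89,0,70,0,0,-0.017],[0.4,89,0,105,0,0,-0.017],[0.4,89,0,140,0,0,-0.017],[0.4,89,0,170,0,0,-0.017],[0.4,89,0,195,0,0,-0.017],[0.4,89,0,207,0,0,-0.017],[0.4,89,0,212,0,0,-0.017],[0.4,89,0,212,0,0,-0.017]]]'
python3 -m jog '[[[0.4,0,0,0,0,0,0],[0,0,0,0,0,0,0],[0,0,0,0,0,0,0],[0,0,0,0,0,0,0],[0,0,0,0,0,0,0],[0,0,0,0,0,0,0],[0,0,0,0,0,0,0]]]'; python3 sink.py
```

```text
t: 11.62
ee_pos: [493.0, 322.1, 67.6]
tool_rot: [0.786, 0.618, -0.0, -0.0]
wrist_force: [0.8, 0.2, 0.2]
width: 34.3
finger_force: 0.0
t: 12.2
ee_pos: [493.9, 322.9, 69.7]
tool_rot: [0.786, 0.618, 0.001, 0.0]
wrist_force: [-0.9, -0.4, 6.5]
width: 14.7
finger_force: 58.8
scene [-1.2  7. ] sink 22.645547493991682 348
side [0.6 6. ] sink 22.78321118457561 161
```

```bash
python3 -m jog '[[[0,0,0,-3,0,0,0],[0,0,0,-8,0,0,0],[0,0,0,-15,0,0,0],[0,0,0,-25,0,0,0],[0,0,0,-40,0,0,0],[0,0,0,-55,0,0,0],[0,0,0,-70,0,0,0],[0,0,0,-80,0,0,0],[0,0,0,-80,0,0,0],[0,0,0,-80,0,0,0]]]'
python3 - <<'E'
from h import *
F=[];M=[]
for i in range(12):
    im=arm.capture(("side","wrist")[i%2])[...,::-1];s=arm.get_state();F.append(s["wrist_force"]);M.append(s["moment"])
    cv2.imwrite("pics/%s4.png"%("side","wrist")[i%2],im)
np.set_printoptions(precision=3,suppress=True)
print(np.mean(F,0),np.mean(M,0),np.std(M,0))
s=arm.get_state();print(s["ee_pos"],s["tool_rot"]);np.save("w4.npy",np.r_[s["ee_pos"],s["tool_rot"]])
k=lambda i:cv2.resize(i,(400,300),interpolation=cv2.INTER_CUBIC)
a=cv2.imread("pics/side4.png")[110:350,80:400];b=cv2.imread("pics/wrist4.png")
cv2.imwrite("pics/p4.png",np.hstack([k(a),k(b)]))
E
```

```text
t: 13.13
ee_pos: [493.4, 322.2, 148.3]
tool_rot: [0.786, 0.618, 0.001, 0.0]
wrist_force: [-0.3, 0.7, -2.2]
width: 14.6
finger_force: 58.5
[ 0.048  0.071 -2.04 ] [ 0.166 -0.036  0.008] [0.031 0.018 0.023]
[493.069 322.158 147.748] [ 0.786  0.618 -0.    -0.   ]
```

View pics/p4.png

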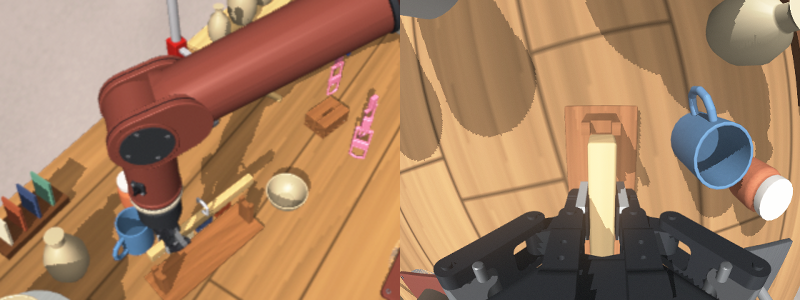

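Run:
```python
from h import *
im=cv2.imread("pics/side4.png")
d=np.array([.2385,.971,0]);m=np.array([471.8,236.2,0])
for t in(-130,-100,-60,-30):
    for z in(160,172):print(t,z,proj("side",m+t*d+[0,0,z]),end=" ")
    print()
h=cv2.cvtColor(im,cv2.COLOR_BGR2HSV);mk=cv2.inRange(h,(18,70,150),(32,160,255))
for x in(230,240,250,260,265,270,275,278,280,282,284,286):
    c=np.where(mk[230:320,x])[0]+230;print(x,c.min() if len(c) else None,c.max() if len(c) else None,len(c))
```

```text
-130 160 [280.1 251.6] -130 172 [280.3 249. ] 
-100 160 [271.7 258.1] -100 172 [271.8 255.5] 
-60 160 [260.2 267. ] -60 172 [260.1 264.4] 
-30 160 [251.2 274. ] -30 172 [251.1 271.4] 
230 286 298 9
240 278 284 7
250 271 279 9
260 262 272 11
265 258 268 11
270 255 264 10
275 251 260 10
278 249 258 10
280 250 257 8
282 None None 0
284 None None 0
286 None None 0
```

The bar weighs about 2.0 N, so I expect about 40 mm more sink, and it hangs level. I'll move it to just before the loop.

```bash
python3 -m jog '[[[0,-8,5,-4,0,0,0],[0,-22,14,-8,0,0,0],[0,-40,26,-12,0,0,0],[0,-60,39,-12,0,0,0],[0,-80,52,-12,0,0,0],[0,-100,65,-12,0,0,0],[0,-120,78,-12,0,0,0],[0,-140,91,-12,0,0,0],[0,-158,102,-12,0,0,0],[0,-172,111,-12,0,0,0]]]'
python3 -m jog '[[[0,-9,6,0,0,0,0],[0,-14,9,0,0,0,0],[0,-17,11,0,0,0,0],[0,-17,11,0,0,0,0],[0,-17,11,0,0,0,0],[0,-17,11,0,0,0,0]]]'
python3 - <<'E'
from h import *
s=arm.get_state();p=s["ee_pos"];print(p,s["tool_rot"])
a=arm.capture("side")[...,::-1].copy();b=arm.capture("scene")[...,::-1].copy()
cv2.imwrite("pics/side5.png",a);cv2.imwrite("pics/scene5.png",b)
hk=p+[-88*.2385,-88*.971,57.3];lp=np.array([594.5,12.7,195.4])
for n in("side","scene"):print(n,"hook",proj(n,hk),"loop",proj(n,lp),"looptop",proj(n,lp+[0,0,38]))
k=lambda i:cv2.resize(i,(400,400),interpolation=cv2.INTER_CUBIC)
cv2.imwrite("pics/p5.png",np.hstack([k(a[150:250,200:300]),k(b[150:250,260:360])]))
E
```

```text
t: 14.57
ee_pos: [561.1, 125.7, 160.1]
tool_rot: [0.787, 0.617, -0.0, 0.0]
wrist_force: [0.6, 0.3, -2.9]
width: 14.7
finger_force: 58.6
t: 15.07
ee_pos: [566.7, 111.0, 159.9]
tool_rot: [0.786, 0.619, 0.0, -0.0]
wrist_force: [-0.0, -0.5, -1.2]
width: 14.9
finger_force: 58.6
[566.7 111.  159.9] [ 0.8  0.6  0.  -0. ]
side hook [264.9 200.6] loop [253.2 196. ] looptop [252.8 186.6]
scene hook [286.8 190.6] loop [301.6 207.2] looptop [302.4 195.9]
```

View pics/p5.png

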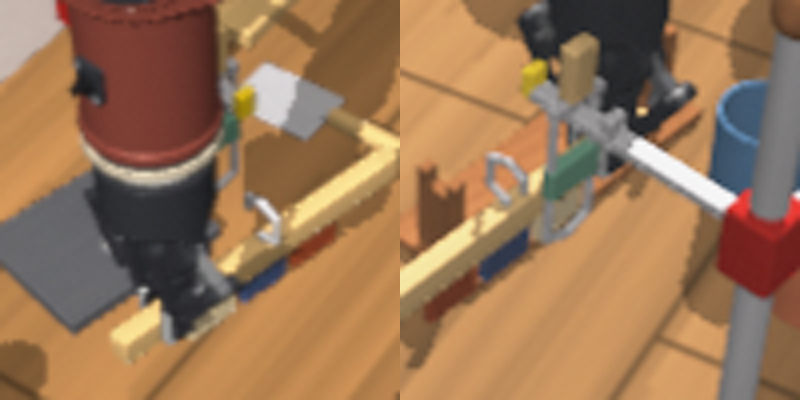

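The hook sits where predicted, with the arch at scene (286,190) and the loop bottom at (301,208). Entering along bar +x.

```bash
python3 -m jog '[[[0,-1,3,0,0,0,0],[0,-1,6,0,0,0,0],[0,-1,9,0,0,0,0],[0,-1,12,0,0,0,0],[0,-1,15,0,0,0,0],[0,-1,18,0,0,0,0],[0,-1,21,0,0,0,0],[0,-1,24,0,0,0,0],[0,-1,27,0,0,0,0],[0,-1,30,0,0,0,0]]]'
python3 -m jog '[[[0,0,3,0,0,0,0],[0,0,6,0,0,0,0],[0,0,9,0,0,0,0],[0,0,12,0,0,0,0],[0,0,15,0,0,0,0],[0,0,18,0,0,0,0],[0,0,20,0,0,0,0],[0,0,20,0,0,0,0],[0,0,20,0,0,0,0]]]'
python3 - <<'E'
from h import *
s=arm.get_state();p=s["ee_pos"];print(p)
a=arm.capture("side")[...,::-1].copy();b=arm.capture("scene")[...,::-1].copy();w=arm.capture("wrist")[...,::-1].copy()
cv2.imwrite("pics/side6.png",a);cv2.imwrite("pics/scene6.png",b)
hk=p+[-88*.2385,-88*.971,57.3];lp=np.array([594.5,12.7,195.4])
print(proj("scene",hk),proj("scene",lp))
k=lambda i,n:cv2.resize(i,n,interpolation=cv2.INTER_CUBIC)
cv2.imwrite("pics/p6.png",np.hstack([k(b[150:250,270:340],(420,600)),k(a[150:250,220:280],(360,600))]))
E
```

```text
t: 16.0
ee_pos: [596.3, 101.6, 159.8]
tool_rot: [0.786, 0.618, 0.0, -0.0]
wrist_force: [-0.1, 0.1, -1.6]
width: 14.7
finger_force: 58.5
t: 16.75
ee_pos: [615.5, 97.0, 159.8]
tool_rot: [0.786, 0.618, -0.0, -0.0]
wrist_force: [-0.2, 0.6, -1.3]
width: 14.9
finger_force: 58.5
[615.5  97.  159.8]
[301.8 201.1] [301.6 207.2]
```

View pics/p6.png

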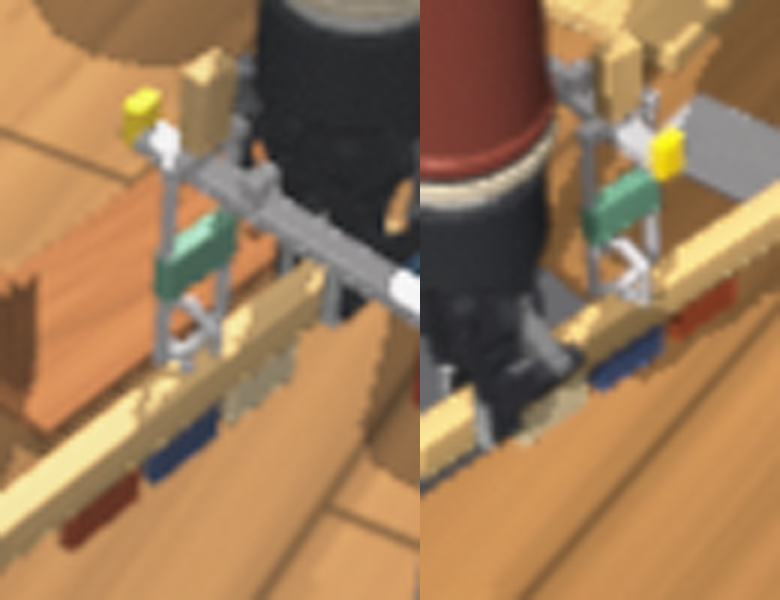

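The hook is through the loop: it shows between the loop wires under the plaque at about (190,320) in the left panel. Lowering slowly.

```bash
for i in 1; do python3 -m jog '[[[0,0,0,1.6,0,0,0],[0,0,0,3.2,0,0,0],[0,0,0,4.8,0,0,0],[0,0,0,6.4,0,0,0],[0,0,0,8,0,0,0],[0,0,0,9.6,0,0,0],[0,0,0,11.2,0,0,0],[0,0,0,12.8,0,0,0],[0,0,0,14.4,0,0,0],[0,0,0,16,0,0,0]]]'; done
python3 -m jog '[[[0,0,0,1.6,0,0,0],[0,0,0,3.2,0,0,0],[0,0,0,4.8,0,0,0],[0,0,0,6.4,0,0,0],[0,0,0,8,0,0,0],[0,0,0,9.6,0,0,0],[0,0,0,11.2,0,0,0],[0,0,0,12.8,0,0,0],[0,0,0,14.4,0,0,0],[0,0,0,16,0,0,0]]]'
python3 sink.py
```

```text
t: 17.73
ee_pos: [615.5, 96.9, 143.7]
tool_rot: [0.786, 0.618, 0.0, -0.0]
wrist_force: [-0.0, -0.5, -1.9]
width: 14.8
finger_force: 58.5
t: 18.57
ee_pos: [615.5, 96.9, 127.7]
tool_rot: [0.786, 0.618, 0.0, 0.0]
wrist_force: [0.9, -0.4, -1.6]
width: 14.6
finger_force: 58.7
scene [-1.9 11.2] sink 36.21163400006309 346Traceback (most recent call last):
  File "sink.py", line 7, in <module>
    p0,_=blob(i0,*c,bx);p,s=blob(i,*c,bx)
                            ~~~~^^^^^^^^^
  File "h.py", line 29, in blob
    n,l,s,c=cv2.connectedComponentsWithStats(m);i=1+np.argmax(s[1:,4]);return c[i]+[x0,y0],s[i]
                                                    ~~~~~~~~~^^^^^^^^^
    return _wrapfunc(a, 'argmax', axis=axis, out=out, **kwds)
    return bound(*args, **kwds)
ValueError: attempt to get argmax of an empty sequence
```

```bash
python3 -m jog '[[[0,0,0,1.6,0,0,0],[0,0,0,3.2,0,0,0],[0,0,0,4.8,0,0,0],[0,0,0,6.4,0,0,0],[0,0,0,8,0,0,0],[0,0,0,9.6,0,0,0],[0,0,0,11.2,0,0,0],[0,0,0,12.8,0,0,0],[0,0,0,14.4,0,0,0],[0,0,0,16,0,0,0]]]'
python3 -m jog '[[[0,0,0,1.6,0,0,0],[0,0,0,3.2,0,0,0],[0,0,0,4.8,0,0,0],[0,0,0,6.4,0,0,0],[0,0,0,7,0,0,0],[0,0,0,7,0,0,0],[0,0,0,7,0,0,0]]]'
cat > fm.py <<'E'
from h import *
np.set_printoptions(precision=3,suppress=True)
F=[];M=[]
for i in range(24):
    arm.capture("wrist");s=arm.get_state();F.append(s["wrist_force"]);M.append(s["moment"])
print(np.mean(F,0),np.mean(M,0))
E
python3 fm.py; python3 sink.py 2>/dev/null
```

```text
t: 19.5
ee_pos: [615.5, 97.0, 111.7]
tool_rot: [0.786, 0.618, 0.0, 0.0]
wrist_force: [-0.5, 0.0, -0.2]
width: 14.9
finger_force: 58.8
t: 20.08
ee_pos: [615.5, 97.0, 104.8]
tool_rot: [0.786, 0.618, 0.0, -0.0]
wrist_force: [0.9, -0.4, -0.7]
width: 15.1
finger_force: 58.8
[-0.007 -0.114 -0.196] [ 0.019 -0.011  0.002]
scene [-3.  18.3] sink 58.897980131850794 334
```

```bash
python3 -m jog '[[[0,0,0,1.2,0,0,0],[0,0,0,2.4,0,0,0],[0,0,0,3.6,0,0,0],[0,0,0,4,0,0,0],[0,0,0,4,0,0,0],[0,0,0,4,0,0,0]]]'
python3 fm.py; python3 sink.py 2>/dev/null
```

```text
t: 21.88
ee_pos: [615.4, 97.0, 100.8]
tool_rot: [0.786, 0.618, -0.0, -0.0]
wrist_force: [-0.6, -0.5, -0.2]
width: 15.1
finger_force: 58.8
[-0.079 -0.075 -0.001] [-0.004  0.007 -0.012]
scene [-3.  19.4] sink 62.334941747183095 335
```

Balanced: about zero force and moment. Releasing.

```bash
python3 -m jog '[[[0.1,0,0,0,0,0,0],[0.2,0,0,0,0,0,0],[0.3,0,0,0,0,0,0],[0.4,0,0,0,0,0,0],[0.5,0,0,0,0,0,0],[0.5,0,0,0,0,0,0],[0.5,0,0,0,0,0,0],[0.5,0,0,0,0,0,0]]]'
python3 -m jog '[[[0.5,0,0,-3,0,0,0],[0.5,0,0,-8,0,0,0],[0.5,0,0,-15,0,0,0],[0.5,0,0,-25,0,0,0],[0.5,0,0,-38,0,0,0],[0.5,0,0,-52,0,0,0],[0.5,0,0,-66,0,0,0],[0.5,0,0,-75,0,0,0],[0.5,0,0,-75,0,0,0],[0.5,0,0,-75,0,0,0]]]'
python3 -m jog '[[[0.5,0,0,0,0,0,0],[0.5,0,0,0,0,0,0],[0.5,0,0,0,0,0,0],[0.5,0,0,0,0,0,0],[0.5,0,0,0,0,0,0],[0.5,0,0,0,0,0,0],[0.5,0,0,0,0,0,0],[0.5,0,0,0,0,0,0],[0.5,0,0,0,0,0,0],[0.5,0,0,0,0,0,0]]]'
python3 sink.py 2>/dev/null
python3 - <<'E'
from h import *
a=cv2.imread("pics/la.png");
for i in range(6): w=arm.capture("scene")[...,::-1].copy();print(i,cv2.absdiff(w,a)[130:300,240:400].max(2).__gt__(25).sum())
b=arm.capture("side")[...,::-1]
k=lambda i,n:cv2.resize(i,n,interpolation=cv2.INTER_CUBIC)
cv2.imwrite("pics/p7.png",np.hstack([k(w[130:280,240:340],(400,600)),k(b[140:290,190:290],(400,600))]))
E
```

```text
t: 23.85
ee_pos: [615.5, 97.0, 100.8]
tool_rot: [0.786, 0.618, 0.0, -0.0]
wrist_force: [-0.0, 0.3, 0.4]
width: 42.7
finger_force: 0.0
t: 24.68
ee_pos: [615.8, 97.0, 176.6]
tool_rot: [0.786, 0.618, 0.0, 0.0]
wrist_force: [-0.2, 0.4, -0.9]
width: 42.6
finger_force: 0.0
t: 25.52
ee_pos: [615.5, 97.0, 175.8]
tool_rot: [0.786, 0.618, 0.0, -0.0]
wrist_force: [0.4, 0.0, 0.4]
width: 42.8
finger_force: 0.0
scene [-3.  19.5] sink 62.58827475095446 334
0 22
1 19
2 23
3 30
4 30
5 29
```

View pics/p7.png

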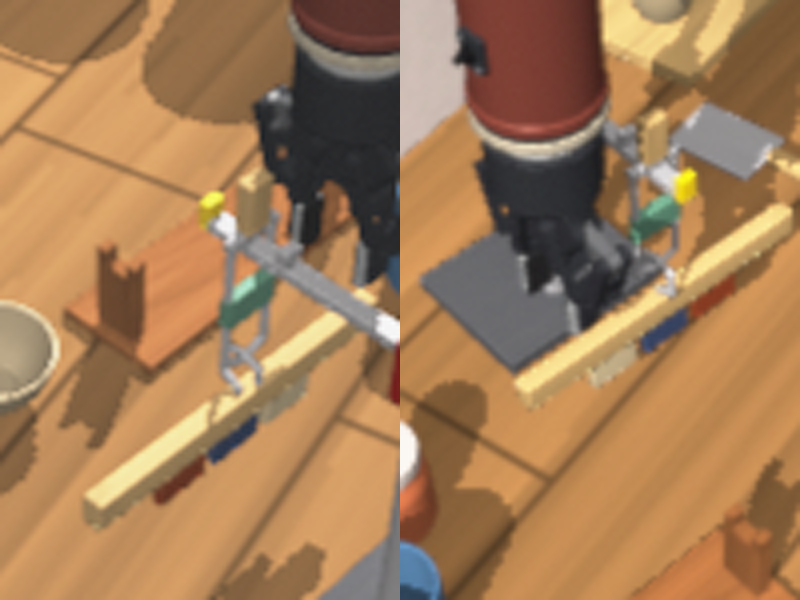

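The chain hangs level and clear of the gripper. I'll let it settle, then hand in.

```bash
for i in 1 2 3; do python3 -m jog '[[[0.5,0,0,0,0,0,0],[0.5,0,0,0,0,0,0],[0.5,0,0,0,0,0,0],[0.5,0,0,0,0,0,0],[0.5,0,0,0,0,0,0],[0.5,0,0,0,0,0,0],[0.5,0,0,0,0,0,0],[0.5,0,0,0,0,0,0],[0.5,0,0,0,0,0,0],[0.5,0,0,0,0,0,0]]]' >/dev/null; done; python3 -c "from bench import arm;print(arm.hand_in())"
```

```text
the job is handed in; nothing more can be done
None
```

The job is handed in at about 28 s. The link hangs by its eye on the sprung arm and the bar hangs from its loop, let go and level, with the arm sunk about 62 mm; the hand-in returned no verdict.

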